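# Hold the immersion tank's lid open for a colleague

## Task

A specimen pot has been left standing on the lid of the steel immersion tank: stand it upright in the shallow steel tray with the other two pots, setting it down gently and letting go, before you lift the lid. Then lift the tank's lid and hold it open in the gripper at 50 degrees, so that it still shields your side while the colleague opposite reaches in; it has no stay and slams shut if released, so never let it drop, and finish while still holding it steady there. Leave everything else on the table where it is.

Things in the scene. Friction and masses are not known exactly. Their poses are not given: they have to be found in the camera images.
- pot_center (a point): The specimen pot standing on the tank's lid at the start: upright clear cylinder 58 mm in diameter with a ribbed white screw cap 61 mm in diameter on its top 18 mm; 76 mm high in all, 0.15 to 0.3 kg. This point is its centre, 38 mm above its foot; z is its upward axis. It is the only thing on the lid.
- tray: Shallow open aluminium tray, fixed, on the left or the right of the tank: 240 mm (its x) by 170 mm (its y) outside, walls 20 mm high and 3 mm thick, floor 3 mm thick. Origin at the centre of its underside, on the table. The two other pots stand near its +x (far) end; the rest, from its centre to its -x (near) end, is free.
- pot_tall_center (a point): Bystander: the slim pot in the tray, 52 mm in diameter (cap 55), 95 mm high; point at its centre.
- pot_wide_center (a point): Bystander: the squat pot in the tray, 68 mm in diameter (cap 71), 60 mm high; point at its centre.
- tank_center (a point): Immersion tank: fixed open stainless box 200 mm deep (x) by 280 mm wide (y) on four feet, its rim 112 mm above the table, a round side grip standing 30 mm out from each narrow (+y, -y) face 75 mm up, and a small drain cock low on its far (+x) face. Point at the middle of its underside, at table height; x points from the hinge side (the robot's) to the far side, where the colleague stands; y is parallel to the hinge.
- lid_hinge (a point): Middle of the lid's hinge line, along the tank's near (robot-side) rim, 115 mm above the table. The axes are the tank's and do not turn with the lid; the hinge line is y.
- lid_handle (a point): Centre of the lid's bar handle: a round steel bar 10 mm in diameter and 110 mm long, parallel to the hinge, on two 10 mm posts 55 mm either side of this point. On the closed lid it lies 182 mm beyond the hinge line (along x) and 38 mm above it, 34 mm above the lid's top face, so 29 mm are free under the bar. The axes turn with the lid: x from the hinge towards the lid's free edge, y along the bar, z out of the lid's top face.
- lid (a joint): Angle of the lid about its hinge, rad: 0 closed (level), growing as its far edge rises and swings towards the robot; 50 degrees is 0.873; a stop at 1.31 (75 degrees). The lid is a plate 212 by 290 mm, 4 mm thick, its top face 119 mm above the table when closed, 0.6 to 0.95 kg with its handle (about 3 to 6 N at the handle to lift); the hinge has next to no friction, so that the lid falls shut from any angle unless held.
- brain_a: Bystander: hard plastinated brain half, about 135 x 85 x 60 mm, cut face down on the white cutting board (240 x 170 x 12 mm, on the other side of the tank from the tray). Origin at the centre of its underside.
- brain_b: Bystander: the second such brain half on the board. Origin at the centre of its underside.
- forceps: Bystander: steel forceps 150 mm long, flat on the near end of the board. Origin at their middle.
- kidney_dish: Bystander: steel kidney dish, about 210 x 110 mm, 39 mm high, on the table beyond the tank. Origin at the centre of its underside.
- wash_bottle: Bystander: white wash bottle with a bent spout, 72 mm in diameter, 185 mm high, on the table beyond the tank. Origin at the centre of its underside.
- beaker: Bystander: steel cup, 72 mm in diameter, 85 mm high, on the table beyond the tank. Origin at the centre of its underside.

How it is judged:
By the outcome, as a careful person would: the job done as asked, in the order asked, and still so for the second after the job is handed in, while the arm keeps its last pose, push and grip.
It also fails if it takes over 51 s, if anything falls off the work surface, if the arm or the gripper's body presses on something with over 40 N, if the wrist force passes 120 N, or if a joint passes its speed limit or range.

## Robot

A 6-joint arm with a two-finger parallel gripper is mounted at the origin on the work surface. World frame = base frame: x ahead of the robot, y to its left, z up, the work surface at z = 0. Lengths are in m, angles in degrees, forces in N, time in s.
With the tool pointing down it reaches from about 0.325 to 0.775 m from the base axis. Payload 5.5 kg.
Tool frame: the origin (TCP) lies on the centre line of the jaws, within the pads' length; the fingertips stand 11 mm ahead of it and the grasp point (between the pads) lies 8 mm behind it (ctrl.nose_length is the distance from the TCP to the fingertips, in m); z points along the fingers, y is the line along which they close (so a half turn about z gives the same grasp; the last joint's range is limited). The gripper opens to 85 mm and grips with 20 to 120 N. Pads are 22 mm wide; open, the fingers measure 114 mm over their backs; the gripper's body (76 mm by 85 mm) begins 54 mm behind the grasp point. The pads swing forward as they close: fully open they stand 13 mm farther back than shut.
Start: joints at [68.314, 5.22, 70.514, -0, 104.267, -3.249], TCP at [0.19, 0.569, 0.242] pointing down, gripper open.
Joint ranges: [-164.24, 164.24], [-49.07, 125.15], [9.68, 141.18], [-86.29, 266.29], [3.28, 154.24], [-151.56, 151.56]. Speed limits (degrees/s): [147.25, 147.25, 172.46, 180, 180, 180].

## Interface

Orientations are given as [roll, pitch, yaw] about the fixed x, y, z axes, in that order (R = Rz(yaw) Ry(pitch) Rx(roll)).
In Python, from cell import ctrl, viewer, finder gives the robot as it stands. The module is installed in compiled form; this text tells all that it offers.
- The arm moves only by the tool carry_out, never from a script. Its argument "steps" is a list of rows, each an object of numbers: "tx", "ty", "tz": the shift along the world's x, y, z in m; "ax", "ay", "az": the turn, a rotation vector about the world's x, y, z in rad; "hand": the closure, from 0 (fully open) to 1 (shut). In form: [{"tx": .., "ty": .., "tz": .., "ax": .., "ay": .., "az": .., "hand": ..}, ...]. A call has exactly 10 rows; each row is the pose to reach, as a shift and turn from the pose commanded when the call began; what a row does not reach only later rows make up. A row lasts 1/8 s, in which the tool goes at most 62.5 mm and 10.7 degrees, less where a joint would pass 70% of its speed; a pose out of reach is approached as far as the arm can. A call with a gripper value outside its range is refused whole. The fingers move at their own pace and stop on an object; "newtons" is the grip in N (left out, the last holds). Time passes only in rows, so rows that repeat a pose let the fingers close, or fill a call up. It gives the time, the measured TCP pose, the force, the opening and the grip force at its end, in the units of the state.
- ctrl.read_state(): the state, without advancing time (a new reading comes with each control period).
- viewer.get_image(name): name is "scene" or "side" or "wrist"; returns (picture, depth): 400x640x3 uint8, blue, green, red; 400x640 float32, m along the optical axis (not along the pixel's ray), 0 where there is no reading.
- viewer.camera_params(name): a dict with "fovy" (degrees; the focal length in pixels is half the picture's height over the tangent of half this angle, whatever the lens; pixels are square), "cx", "cy" (the principal point, pixels), "cam_to_world" (4x4, takes a point from camera to world coordinates); the wrist camera has in their place "T_tool_cam" (4x4, takes a point from camera to tool coordinates, whose origin is the TCP and whose axes are the flange's). Camera axes: x right, y down, z forward; pixel columns grow to the right and rows downward; lengths in m; the calibration is good to about 2 mm. A picture is of the moment at which its call begins: read the wrist's pose just before it. camera_params takes no time and is no camera call.
- ctrl.sign_off(): hands the job in; it is judged then, once.
Trained networks look in the newest picture that a camera, given by its name, has taken for a name from the list of things; names that differ only in an ending like _2 or _b are one class to them, and where a whole thing is asked for, a point or a joint stands for the part that bears it (a point fixed in the world has none). Each returns a list of dicts, best first, with "p" (0 to 1); they miss things now and then, are a little off and sometimes report something else, mostly with a low value. They report only what shows in the picture. A call takes as long as a camera call.
- finder.spot_in(camera, name): "xyz" ([x, y, z] in m, in world coordinates, good to about 4 mm: the middle of the surface that is visible of it).
- finder.outline_of(camera, name): "mask" (400x640 bool, what is visible of it).
The state is a dict: "time": time; "q": joint angles; "qd": joint speeds; "joint_torque": joint torques, N m; "ee_pos": TCP position; "eef_rot": TCP orientation; "wrist_force": force on the tool from outside, world axes, zero at the start; "moment": the same for the moment, N m; "opening": opening from 0.0 (shut) to 1.0 (fully open); "finger_force": force on a finger pad.
Only numpy, scipy, OpenCV 4.12 (cv2) and the standard library are available. Lean on these libraries where they do the work, as an engineer would, in place of code of your own. Each camera call takes 0.05 s, during which the arm holds its last target. There are 200 camera calls.

## Working session

There is one attempt and no reset: what is moved stays moved. The work goes in short steps, Python scripts to look and compute and a tool call to move; the robot and the scene stay as the last step left them, time stands still between calls to the robot, and variables do not carry over. Pictures are saved under pics/ and viewed, at most 10 in all, crops included, and the job is handed in when it is done.

Besides the shell and the picture viewer there is one more tool, called after "Request:" by a JSON object that holds its "method" and its "body", one argument or row to a line. carry_out: Moves the arm, as the interface text tells. Its arguments: {"type":"object","properties":{"steps":{"type":"array","items":{"type":"object","properties":{"tx":{"type":"number"},"ty":{"type":"number"},"tz":{"type":"number"},"ax":{"type":"number"},"ay":{"type":"number"},"az":{"type":"number"},"hand":{"type":"number"}}}},"newtons":{"type":"number"}},"required":["steps"]}

```bash
mkdir -p pics; cat > h.py <<'E'
import numpy as np, cv2
from cell import ctrl, viewer, finder
from scipy.spatial.transform import Rotation as R
def cloud(name, im=None):
    pic,d=viewer.get_image(name) if im is None else im
    p=viewer.camera_params(name); f=200/np.tan(np.radians(p['fovy'])/2)
    v,u=np.mgrid[0:400,0:640]
    P=np.stack([(u-p['cx'])*d/f,(v-p['cy'])*d/f,d],-1)
    if 'cam_to_world' in p: T=np.array(p['cam_to_world'])
    else:
        s=ctrl.read_state(); T=np.eye(4); T[:3,:3]=R.from_euler('xyz',s['eef_rot'],degrees=True).as_matrix(); T[:3,3]=s['ee_pos']; T=T@np.array(p['T_tool_cam'])
    W=P@T[:3,:3].T+T[:3,3]; W[d==0]=np.nan
    return pic,W
E
python3 - <<'E'
from h import *
s=ctrl.read_state(); print({k:np.round(v,3) for k,v in s.items()})
for c in ('scene','side'):
    pic,W=cloud(c); cv2.imwrite(f'pics/{c}0.png',pic); np.save(f'{c}0.npy',W)
    p=viewer.camera_params(c); print(c,p['fovy'],np.round(p['cam_to_world'],2).tolist())
    for n in ('pot_center','tray','pot_tall_center','pot_wide_center','tank_center','lid_handle','lid'):
        r=finder.spot_in(c,n); print(n,[(np.round(x['xyz'],3).tolist(),round(x['p'],2)) for x in r[:3]])
E
```

```text
{'time': np.float64(0.0), 'q': array([ 6.83120e+01,  5.26600e+00,  7.05820e+01,  1.00000e-03,
        1.04268e+02, -3.24900e+00]), 'qd': array([ 0.033, -0.029, -0.016,  0.012, -0.002,  0.014]), 'joint_torque': array([-0.0000e+00, -4.5873e+01, -4.1803e+01,  0.0000e+00,  1.1000e-02,
        0.0000e+00]), 'ee_pos': array([0.19 , 0.569, 0.241]), 'eef_rot': array([-1.79884e+02, -8.00000e-03,  1.61561e+02]), 'wrist_force': array([ 0.42 , -0.383, -0.286]), 'moment': array([ 0.032, -0.019, -0.018]), 'finger_force': np.float64(0.0), 'opening': np.float64(1.001)}
scene 50.29877430601178 [[-0.38, 0.69, -0.62, 1.38], [0.93, 0.29, -0.24, 0.32], [0.02, -0.66, -0.75, 1.1], [0.0, 0.0, 0.0, 1.0]]
pot_center [([0.518, 0.076, 0.184], 0.9)]
tray [([0.447, 0.388, 0.0], 0.58)]
pot_tall_center [([0.574, 0.438, 0.088], 0.62)]
pot_wide_center []
tank_center [([0.546, 0.014, 0.121], 0.93)]
lid_handle [([0.519, 0.007, 0.119], 0.62)]
lid [([0.52, 0.004, 0.115], 0.91)]
side 46.65075514804519 [[0.82, -0.28, 0.5, -0.03], [-0.57, -0.44, 0.7, -0.8], [0.02, -0.85, -0.52, 0.75], [0.0, 0.0, 0.0, 1.0]]
pot_center [([0.482, 0.043, 0.173], 0.6)]
tray []
pot_tall_center [([0.541, 0.422, 0.069], 0.92)]
pot_wide_center [([0.548, 0.332, 0.057], 0.79), ([0.771, 0.268, 0.015], 0.25)]
tank_center [([0.461, -0.074, 0.123], 0.77), ([0.672, -0.259, 0.086], 0.49)]
lid_handle [([0.475, -0.039, 0.122], 0.77)]
lid [([0.475, -0.037, 0.118], 0.91)]
```

View pics/scene0.png

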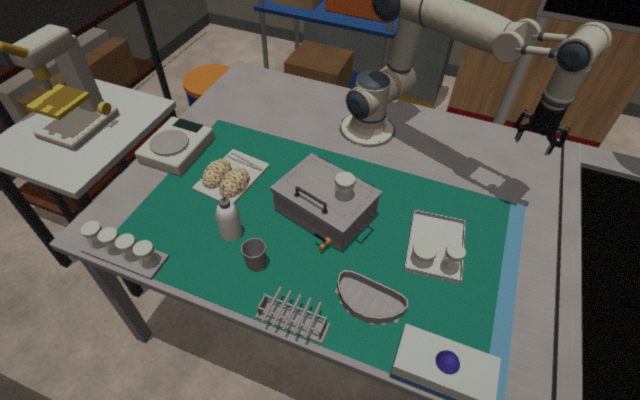

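View pics/side0.png

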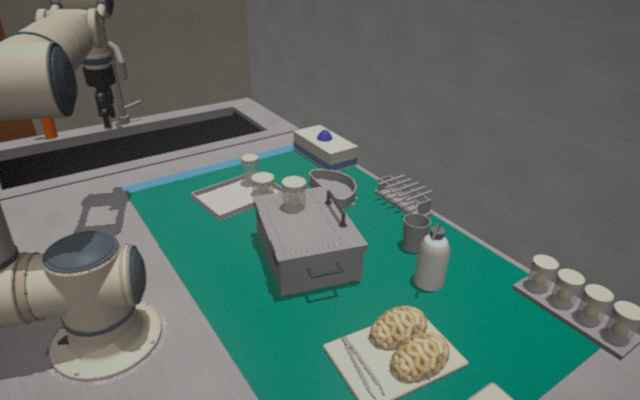

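The scene view shows the pot at (345,183) on the lid, the handle bar at about (310,200), and the tray at (437,245) with two pots at its far end. I'll fit geometry to the depth data next.

```bash
python3 - <<'E'
from h import *
for c in ('scene','side'):
    W=np.load(f'{c}0.npy').reshape(-1,3); W=W[~np.isnan(W[:,0])]
    box=(W[:,0]>.25)&(W[:,0]<.75)&(abs(W[:,1])<.28)
    def rect(m,l):
        p=W[m]; r=cv2.minAreaRect(p[:,:2].astype(np.float32)); print(c,l,len(p),np.round(r[0],3),np.round(r[1],3),round(r[2],1),np.round(np.median(p[:,2]),3))
    rect(box&(abs(W[:,2]-.119)<.005),'lid')
    rect(box&(abs(W[:,2]-.156)<.008)&(np.hypot(W[:,0]-.5,W[:,1]-.06)>.06)&(W[:,0]<.65),'handle')
    cap=box&(W[:,2]>.188)&(W[:,2]<.21)&(np.hypot(W[:,0]-.5,W[:,1]-.06)<.07); rect(cap,'cap')
    for z0 in (.01,.02):
        t=(W[:,0]>.3)&(W[:,0]<.66)&(W[:,1]>.24)&(W[:,1]<.55)&(abs(W[:,2]-.02)<.006); 
    rect(t,'trayrim')
    t=(W[:,0]>.3)&(W[:,0]<.7)&(W[:,1]>.25)&(W[:,1]<.55)
    rect(t&(W[:,2]>.086)&(W[:,2]<.11),'tallcap'); rect(t&(W[:,2]>.055)&(W[:,2]<.07),'widecap')
pic=cv2.imread('pics/scene0.png'); 
cv2.imwrite('pics/crop.png',cv2.resize(pic[140:290,260:480],None,fx=3.5,fy=3.5,interpolation=cv2.INTER_CUBIC))
E
```

```text
scene lid 3833 [ 0.58  -0.032] [0.316 0.443] 65.2 0.12
scene handle 125 [ 0.57  -0.013] [0.12  0.013] 73.4 0.157
scene cap 253 [0.501 0.07 ] [0.062 0.058] 19.7 0.195
scene trayrim 427 [0.486 0.383] [0.246 0.171] 7.0 0.019
scene tallcap 284 [0.557 0.437] [0.056 0.055] 27.6 0.098
scene widecap 453 [0.57  0.385] [0.139 0.074] 68.9 0.063
side lid 5246 [ 0.572 -0.05 ] [0.363 0.402] 73.5 0.121
side handle 130 [ 0.569 -0.015] [0.119 0.011] 72.9 0.158
side cap 293 [0.498 0.067] [0.061 0.06 ] 24.0 0.197
side trayrim 443 [0.485 0.382] [0.243 0.177] 6.7 0.019
side tallcap 164 [0.554 0.435] [0.054 0.054] 5.5 0.099
side widecap 306 [0.559 0.377] [0.127 0.07 ] 84.2 0.065
```

View pics/crop.png

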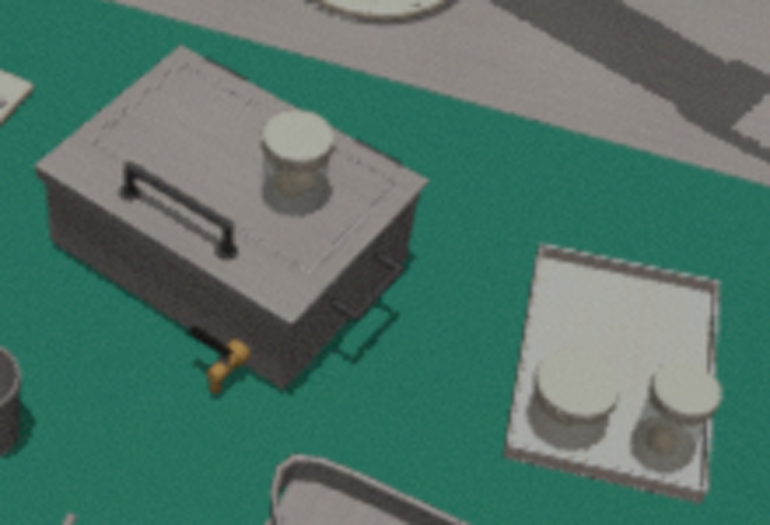

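Request:
{"method": "carry_out", "body": {
  "steps": [
    {"tx":0.03,"ty":-0.048,"tz":0.01},
    {"tx":0.062,"ty":-0.1,"tz":0.02},
    {"tx":0.093,"ty":-0.15,"tz":0.02},
    {"tx":0.124,"ty":-0.2,"tz":0.02},
    {"tx":0.155,"ty":-0.25,"tz":0.02},
    {"tx":0.186,"ty":-0.3,"tz":0.02},
    {"tx":0.217,"ty":-0.35,"tz":0.02},
    {"tx":0.248,"ty":-0.4,"tz":0.02},
    {"tx":0.279,"ty":-0.45,"tz":0.02},
    {"tx":0.309,"ty":-0.5,"tz":0.02}
  ],
  "newtons": 30
}}

```text
validation failed for argument at $.st...
```

Request:
{"method": "carry_out", "body": {
  "steps": [
    {"tx":0.03,"ty":-0.048,"tz":0.01,"ax":0,"ay":0,"az":0,"hand":0},
    {"tx":0.062,"ty":-0.1,"tz":0.02,"ax":0,"ay":0,"az":0,"hand":0},
    {"tx":0.093,"ty":-0.15,"tz":0.02,"ax":0,"ay":0,"az":0,"hand":0},
    {"tx":0.124,"ty":-0.2,"tz":0.02,"ax":0,"ay":0,"az":0,"hand":0},
    {"tx":0.155,"ty":-0.25,"tz":0.02,"ax":0,"ay":0,"az":0,"hand":0},
    {"tx":0.186,"ty":-0.3,"tz":0.02,"ax":0,"ay":0,"az":0,"hand":0},
    {"tx":0.217,"ty":-0.35,"tz":0.02,"ax":0,"ay":0,"az":0,"hand":0},
    {"tx":0.248,"ty":-0.4,"tz":0.02,"ax":0,"ay":0,"az":0,"hand":0},
    {"tx":0.279,"ty":-0.45,"tz":0.02,"ax":0,"ay":0,"az":0,"hand":0},
    {"tx":0.309,"ty":-0.5,"tz":0.02,"ax":0,"ay":0,"az":0,"hand":0}
  ],
  "newtons": 30
}}

```text
time: 2.05
ee_pos: [0.4995, 0.0674, 0.2625]
eef_rot: [180.0, 0.0, 161.6]
wrist_force: [0.4, 0.8, 0.5]
opening: 1.001
finger_force: 0.0
```

```bash
python3 - <<'E'
from h import *
pic,W=cloud('wrist'); cv2.imwrite('pics/w1.png',pic)
print(np.round(ctrl.read_state()['q'],2), np.round(viewer.camera_params('wrist')['T_tool_cam'],3).tolist())
W=W.reshape(-1,3);W=W[~np.isnan(W[:,0])]
for l,m in (('handle',(abs(W[:,2]-.153)<.008)&(np.hypot(W[:,0]-.57,W[:,1]+.014)<.07)),('cap',(abs(W[:,2]-.195)<.006)&(np.hypot(W[:,0]-.5,W[:,1]-.068)<.05)),('lid',abs(W[:,2]-.119)<.004)):
    p=W[m]
    if len(p): r=cv2.minAreaRect(p[:,:2].astype(np.float32)); print(l,len(p),np.round(r[0],4),np.round(r[1],3),round(r[2],1),np.round(p[:,2].max(),3))
E
```

```text
[  3.3   -9.06  82.53  -0.27 106.49 -67.99] [[0.0, -0.956, -0.295, 0.077], [1.0, 0.0, -0.0, 0.001], [0.0, -0.295, 0.956, -0.131], [0.0, 0.0, 0.0, 1.0]]
handle 1317 [ 0.5719 -0.004 ] [0.088 0.011] 73.1 0.158
cap 6714 [0.4972 0.0642] [0.062 0.061] 70.8 0.196
lid 68174 [0.4916 0.003 ] [0.291 0.216] 73.4 0.123
```

View pics/w1.png

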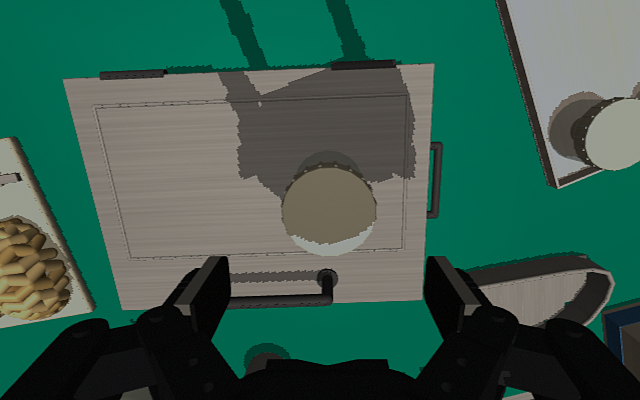

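The wrist view shows the cap at (330,207), well between the fingers, and the handle's right post at (328,290). It agrees with the earlier fits, so I'll descend and grip the cap.

Request:
{"method": "carry_out", "body": {
  "steps": [
    {"tx":-0.001,"ty":-0.002,"tz":-0.03,"ax":0,"ay":0,"az":0,"hand":0},
    {"tx":-0.001,"ty":-0.002,"tz":-0.06,"ax":0,"ay":0,"az":0,"hand":0},
    {"tx":-0.001,"ty":-0.002,"tz":-0.08,"ax":0,"ay":0,"az":0,"hand":0},
    {"tx":-0.001,"ty":-0.002,"tz":-0.09,"ax":0,"ay":0,"az":0,"hand":0},
    {"tx":-0.001,"ty":-0.002,"tz":-0.09,"ax":0,"ay":0,"az":0,"hand":0},
    {"tx":-0.001,"ty":-0.002,"tz":-0.09,"ax":0,"ay":0,"az":0,"hand":0.3},
    {"tx":-0.001,"ty":-0.002,"tz":-0.09,"ax":0,"ay":0,"az":0,"hand":0.5},
    {"tx":-0.001,"ty":-0.002,"tz":-0.09,"ax":0,"ay":0,"az":0,"hand":0.6},
    {"tx":-0.001,"ty":-0.002,"tz":-0.09,"ax":0,"ay":0,"az":0,"hand":0.6},
    {"tx":-0.001,"ty":-0.002,"tz":-0.09,"ax":0,"ay":0,"az":0,"hand":0.6}
  ],
  "newtons": 30
}}

```text
time: 3.35
ee_pos: [0.4984, 0.0674, 0.1739]
eef_rot: [179.9, 0.1, 161.6]
wrist_force: [0.2, 1.0, 6.7]
opening: 0.705
finger_force: 32.5
```

Request:
{"method": "carry_out", "body": {
  "steps": [
    {"tx":0,"ty":0,"tz":0.015,"ax":0,"ay":0,"az":0,"hand":0.6},
    {"tx":0,"ty":0,"tz":0.04,"ax":0,"ay":0,"az":0,"hand":0.6},
    {"tx":-0.003,"ty":0.015,"tz":0.06,"ax":0,"ay":0,"az":0,"hand":0.6},
    {"tx":-0.011,"ty":0.05,"tz":0.06,"ax":0,"ay":0,"az":0.06,"hand":0.6},
    {"tx":-0.022,"ty":0.1,"tz":0.06,"ax":0,"ay":0,"az":0.13,"hand":0.6},
    {"tx":-0.033,"ty":0.15,"tz":0.06,"ax":0,"ay":0,"az":0.2,"hand":0.6},
    {"tx":-0.045,"ty":0.205,"tz":0.06,"ax":0,"ay":0,"az":0.28,"hand":0.6},
    {"tx":-0.056,"ty":0.255,"tz":0.05,"ax":0,"ay":0,"az":0.36,"hand":0.6},
    {"tx":-0.063,"ty":0.29,"tz":0.03,"ax":0,"ay":0,"az":0.42,"hand":0.6},
    {"tx":-0.067,"ty":0.309,"tz":0.0,"ax":0,"ay":0,"az":0.44,"hand":0.6}
  ]
}}

```text
time: 4.6
ee_pos: [0.4297, 0.3793, 0.173]
eef_rot: [179.9, 0.1, -173.0]
wrist_force: [-0.0, -0.4, -1.0]
opening: 0.707
finger_force: 33.1
```

Request:
{"method": "carry_out", "body": {
  "steps": [
    {"tx":0,"ty":0,"tz":-0.02,"ax":0,"ay":0,"az":0,"hand":0.6},
    {"tx":0,"ty":0,"tz":-0.045,"ax":0,"ay":0,"az":0,"hand":0.6},
    {"tx":0,"ty":0,"tz":-0.07,"ax":0,"ay":0,"az":0,"hand":0.6},
    {"tx":0,"ty":0,"tz":-0.085,"ax":0,"ay":0,"az":0,"hand":0.6},
    {"tx":0,"ty":0,"tz":-0.095,"ax":0,"ay":0,"az":0,"hand":0.6},
    {"tx":0,"ty":0,"tz":-0.103,"ax":0,"ay":0,"az":0,"hand":0.6},
    {"tx":0,"ty":0,"tz":-0.108,"ax":0,"ay":0,"az":0,"hand":0.6},
    {"tx":0,"ty":0,"tz":-0.11,"ax":0,"ay":0,"az":0,"hand":0.6},
    {"tx":0,"ty":0,"tz":-0.111,"ax":0,"ay":0,"az":0,"hand":0.6},
    {"tx":0,"ty":0,"tz":-0.111,"ax":0,"ay":0,"az":0,"hand":0.6}
  ]
}}

```text
time: 5.85
ee_pos: [0.4309, 0.3763, 0.0616]
eef_rot: [180.0, 0.0, -173.2]
wrist_force: [0.1, 0.0, -1.3]
opening: 0.706
finger_force: 33.1
```

```bash
python3 - <<'E'
from h import *
pic,W=cloud('side'); a=pic[120:260,150:370]
pic2,W2=cloud('scene'); b=pic2[150:290,360:580]
cv2.imwrite('pics/place.png',np.vstack([cv2.resize(x,None,fx=2,fy=2,interpolation=2) for x in (a,b)]))
print(np.round(ctrl.read_state()['q'],2))
E
```

```text
[ 37.72   3.24  90.99  -0.    85.73 -59.05]
```

View pics/place.png

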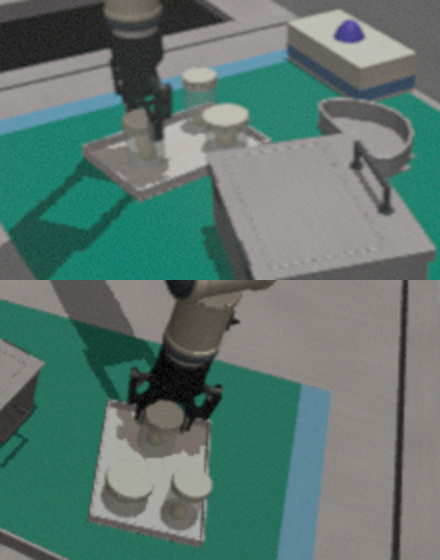

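Both views show the pot upright inside the tray's near half, clear of the other two. I'll lower it slowly to contact.

Request:
{"method": "carry_out", "body": {
  "steps": [
    {"tx":0,"ty":0,"tz":-0.001,"ax":0,"ay":0,"az":0,"hand":0.6},
    {"tx":0,"ty":0,"tz":-0.0015,"ax":0,"ay":0,"az":0,"hand":0.6},
    {"tx":0,"ty":0,"tz":-0.002,"ax":0,"ay":0,"az":0,"hand":0.6},
    {"tx":0,"ty":0,"tz":-0.0025,"ax":0,"ay":0,"az":0,"hand":0.6},
    {"tx":0,"ty":0,"tz":-0.003,"ax":0,"ay":0,"az":0,"hand":0.6},
    {"tx":0,"ty":0,"tz":-0.0035,"ax":0,"ay":0,"az":0,"hand":0.6},
    {"tx":0,"ty":0,"tz":-0.004,"ax":0,"ay":0,"az":0,"hand":0.6},
    {"tx":0,"ty":0,"tz":-0.0045,"ax":0,"ay":0,"az":0,"hand":0.6},
    {"tx":0,"ty":0,"tz":-0.005,"ax":0,"ay":0,"az":0,"hand":0.6},
    {"tx":0,"ty":0,"tz":-0.005,"ax":0,"ay":0,"az":0,"hand":0.6}
  ]
}}

```text
time: 7.2
ee_pos: [0.4312, 0.3764, 0.0579]
eef_rot: [180.0, 0.1, -173.2]
wrist_force: [-2.0, -1.6, 5.9]
opening: 0.707
finger_force: 33.9
```

Request:
{"method": "carry_out", "body": {
  "steps": [
    {"tx":0,"ty":0,"tz":0,"ax":0,"ay":0,"az":0,"hand":0.25},
    {"tx":0,"ty":0,"tz":0,"ax":0,"ay":0,"az":0,"hand":0.15},
    {"tx":0,"ty":0,"tz":0,"ax":0,"ay":0,"az":0,"hand":0.05},
    {"tx":0,"ty":0,"tz":0,"ax":0,"ay":0,"az":0,"hand":0},
    {"tx":0,"ty":0,"tz":0,"ax":0,"ay":0,"az":0,"hand":0},
    {"tx":0,"ty":0,"tz":0.01,"ax":0,"ay":0,"az":0,"hand":0},
    {"tx":0,"ty":0,"tz":0.03,"ax":0,"ay":0,"az":0,"hand":0},
    {"tx":0,"ty":0,"tz":0.06,"ax":0,"ay":0,"az":0,"hand":0},
    {"tx":0,"ty":0,"tz":0.11,"ax":0,"ay":0,"az":0,"hand":0},
    {"tx":0,"ty":0,"tz":0.16,"ax":0,"ay":0,"az":0,"hand":0}
  ]
}}

```text
time: 8.45
ee_pos: [0.4307, 0.3761, 0.2196]
eef_rot: [179.9, 0.1, -173.2]
wrist_force: [0.5, 0.7, 0.5]
opening: 0.998
finger_force: 0.0
```

Request:
{"method": "carry_out", "body": {
  "steps": [
    {"tx":0.01,"ty":-0.03,"tz":0.03,"ax":0,"ay":0,"az":-0.18,"hand":0},
    {"tx":0.024,"ty":-0.07,"tz":0.04,"ax":0,"ay":0,"az":-0.36,"hand":0},
    {"tx":0.04,"ty":-0.11,"tz":0.04,"ax":0,"ay":0,"az":-0.54,"hand":0},
    {"tx":0.055,"ty":-0.155,"tz":0.04,"ax":0,"ay":0,"az":-0.72,"hand":0},
    {"tx":0.07,"ty":-0.2,"tz":0.04,"ax":0,"ay":0,"az":-0.9,"hand":0},
    {"tx":0.085,"ty":-0.24,"tz":0.04,"ax":0,"ay":0,"az":-1.08,"hand":0},
    {"tx":0.1,"ty":-0.28,"tz":0.04,"ax":0,"ay":0,"az":-1.26,"hand":0},
    {"tx":0.115,"ty":-0.32,"tz":0.04,"ax":0,"ay":0,"az":-1.44,"hand":0},
    {"tx":0.127,"ty":-0.36,"tz":0.04,"ax":0,"ay":0,"az":-1.62,"hand":0},
    {"tx":0.138,"ty":-0.391,"tz":0.04,"ax":0,"ay":0,"az":-1.8,"hand":0}
  ]
}}

```text
time: 9.7
ee_pos: [0.5691, -0.0165, 0.2584]
eef_rot: [179.9, 0.0, 83.2]
wrist_force: [-0.3, 0.6, 0.0]
opening: 1.002
finger_force: 0.0
```

```bash
python3 - <<'E'
from h import *
s=ctrl.read_state(); print(np.round(s['q'],2),np.round(s['ee_pos'],4),np.round(s['eef_rot'],2))
pic,W=cloud('scene'); cv2.imwrite('pics/scene2.png',pic)
W=W.reshape(-1,3);W=W[~np.isnan(W[:,0])]
t=(abs(W[:,0]-.431)<.05)&(abs(W[:,1]-.376)<.05)&(W[:,2]>.07)
print('pot top',np.round(W[t].mean(0),4) if t.any() else None)
D=[(5.266,70.582,104.27,.19,.569,.241),(-9.06,82.53,106.49,.4988,.0680,.2625),(3.24,90.99,85.73,.4309,.3763,.0616),(*s['q'][[1,2,4]],*s['ee_pos'])]
A=[];b=[]
for q2,q3,q5,x,y,z in D:
    r=np.sqrt(x*x+y*y-.0335**2); a,c=np.radians(q2),np.radians(q2+q3)
    A+= [[1,0,np.sin(a),np.sin(c),np.cos(c)],[0,1,np.cos(a),np.cos(c),-np.sin(c)]]; b+=[r,z]
sol=np.linalg.lstsq(np.array(A),np.array(b),rcond=None); print(np.round(sol[0],3),sol[1])
yaw=np.radians(-16.8); yt=np.array([-np.sin(yaw),np.cos(yaw),0])
f=lambda deg,az:(R.from_rotvec(yt*np.radians(deg))*R.from_rotvec([0,0,az])).as_rotvec()
print([np.round(f(t,-.183),3).tolist() for t in (0,10,20)])
E
```

```text
[-5.0800e+00  5.6000e-01  7.3690e+01 -1.0000e-02  1.0561e+02  1.6700e+00] [ 0.5691 -0.0165  0.2584] [179.86   0.    83.25]
pot top [0.4348 0.3769 0.0785]
[-0.002 -0.18   0.38   0.56   0.097] [2.97789529e-06]
[[0.0, 0.0, -0.183], [0.035, 0.171, -0.183], [0.07, 0.342, -0.181]]
```

The pot now stands upright in the tray, with its top at 79 mm, which matches. Next is the handle: tilt 20° back first, so the final tilt stays moderate, then descend over the bar.

Request:
{"method": "carry_out", "body": {
  "steps": [
    {"tx":0,"ty":0,"tz":0,"ax":0.0,"ay":0.0,"az":-0.1,"hand":0},
    {"tx":0,"ty":0,"tz":0,"ax":0.009,"ay":0.043,"az":-0.18,"hand":0},
    {"tx":0,"ty":0,"tz":-0.01,"ax":0.035,"ay":0.171,"az":-0.18,"hand":0},
    {"tx":-0.002,"ty":0,"tz":-0.03,"ax":0.055,"ay":0.27,"az":-0.18,"hand":0},
    {"tx":-0.003,"ty":0,"tz":-0.05,"ax":0.07,"ay":0.342,"az":-0.18,"hand":0},
    {"tx":-0.003,"ty":0,"tz":-0.07,"ax":0.07,"ay":0.342,"az":-0.18,"hand":0},
    {"tx":-0.003,"ty":0,"tz":-0.085,"ax":0.07,"ay":0.342,"az":-0.18,"hand":0},
    {"tx":-0.003,"ty":0,"tz":-0.095,"ax":0.07,"ay":0.342,"az":-0.18,"hand":0},
    {"tx":-0.003,"ty":0,"tz":-0.1,"ax":0.07,"ay":0.342,"az":-0.18,"hand":0},
    {"tx":-0.003,"ty":0,"tz":-0.1,"ax":0.07,"ay":0.342,"az":-0.18,"hand":0}
  ]
}}

```text
time: 11.0
ee_pos: [0.5657, -0.0147, 0.1567]
eef_rot: [-160.1, -0.0, 73.2]
wrist_force: [-0.4, 0.1, -0.7]
opening: 0.998
finger_force: 0.0
```

```bash
python3 - <<'E'
from h import *
s=ctrl.read_state(); print(np.round(s['q'],2),np.round(s['ee_pos'],4),np.round(s['eef_rot'],2),s['wrist_force'])
Rm=R.from_euler('xyz',s['eef_rot'],degrees=True).as_matrix(); print(np.round(Rm,3))
pic,W=cloud('wrist'); pic2,_=cloud('side')
b=cv2.resize(pic2[100:300,230:430],(400,400),interpolation=2)
cv2.imwrite('pics/w2.png',np.hstack([cv2.resize(pic,(400,250)),b[:250]]) )
W=W.reshape(-1,3);W=W[~np.isnan(W[:,0])]
p=W[(abs(W[:,2]-.153)<.008)&(np.hypot(W[:,0]-.57,W[:,1]+.014)<.07)]
print(len(p)); 
if len(p)>50:
    r=cv2.minAreaRect(p[:,:2].astype(np.float32)); print(np.round(r[0],4),np.round(r[1],3),r[2],p[:,2].max())
    q=(p-s['ee_pos'])@Rm; print('bar in tool',np.round(np.median(q,0),4))
E
```

```text
[ -6.89  17.03  67.86   3.69 114.72  10.84] [ 0.5657 -0.0147  0.1567] [-1.6007e+02 -1.0000e-02  7.3230e+01] [-0.37200101  0.10726509 -0.70552684]
[[ 0.288  0.9   -0.326]
 [ 0.957 -0.271  0.098]
 [ 0.    -0.341 -0.94 ]]
6534
[ 0.5675 -0.0112] [0.086 0.085] 29.597862243652344 0.16099757341196724
bar in tool [ 0.0109  0.0023 -0.0007]
```

View pics/w2.png

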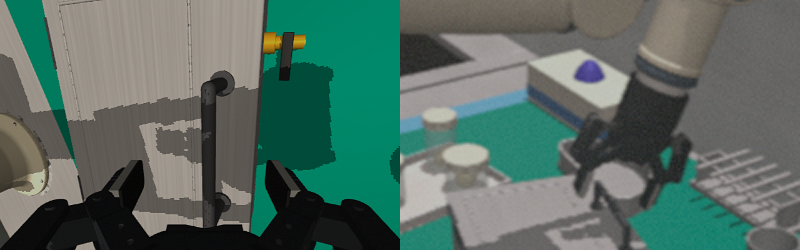

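The left (wrist) view shows the bar at x≈208, midway between the pads at 135 and 273. I'll go down the last 11 mm and close.

Request:
{"method": "carry_out", "body": {
  "steps": [
    {"tx":0,"ty":0,"tz":-0.005,"ax":0,"ay":0,"az":0,"hand":0.2},
    {"tx":0,"ty":0,"tz":-0.01,"ax":0,"ay":0,"az":0,"hand":0.4},
    {"tx":0,"ty":0,"tz":-0.011,"ax":0,"ay":0,"az":0,"hand":0.6},
    {"tx":0,"ty":0,"tz":-0.011,"ax":0,"ay":0,"az":0,"hand":0.75},
    {"tx":0,"ty":0,"tz":-0.011,"ax":0,"ay":0,"az":0,"hand":0.85},
    {"tx":0,"ty":0,"tz":-0.011,"ax":0,"ay":0,"az":0,"hand":1},
    {"tx":0,"ty":0,"tz":-0.011,"ax":0,"ay":0,"az":0,"hand":1},
    {"tx":0,"ty":0,"tz":-0.011,"ax":0,"ay":0,"az":0,"hand":1},
    {"tx":0,"ty":0,"tz":-0.011,"ax":0,"ay":0,"az":0,"hand":1},
    {"tx":0,"ty":0,"tz":-0.011,"ax":0,"ay":0,"az":0,"hand":1}
  ],
  "newtons": 60
}}

```text
time: 12.35
ee_pos: [0.565, -0.0145, 0.1459]
eef_rot: [-159.9, 0.0, 73.2]
wrist_force: [-5.4, 0.4, 3.5]
opening: 0.092
finger_force: 58.5
```

```bash
cat > arc.py <<'E'
from h import *
import sys
# arc of the gripped pose about the hinge, from the commanded pose
yaw=np.radians(-16.8); xt=np.array([np.cos(yaw),np.sin(yaw),0]); yt=np.array([-np.sin(yaw),np.cos(yaw),0])
bar=np.array([.569,-.016,.153]); H=bar-.182*xt-np.array([0,0,.038])
def pose(p0,a0,a1):
    r=R.from_rotvec(-yt*np.radians(a1-a0)); return r.apply(p0-H)+H-p0, r.as_rotvec()
E
python3 - <<'E'
from arc import *
s=ctrl.read_state(); print(s['opening'],s['finger_force'],s['wrist_force'],np.round(s['ee_pos'],4))
p0=np.array(s['ee_pos'])
for a in (1,2,4,6,8,10,12.5,15,17.5,20): d,w=pose(p0,0,a); print(a,np.round(d,4),np.round(w,3))
E
```

```text
0.09224818280718595 58.455678820610046 [-5.37016004  0.42806705  3.455733  ] [ 0.565  -0.0145  0.1459]
1 [-0.0005  0.0002  0.0031] [-0.005 -0.017 -0.   ]
2 [-0.0011  0.0003  0.0062] [-0.01  -0.033 -0.   ]
4 [-0.0025  0.0007  0.0123] [-0.02  -0.067 -0.   ]
6 [-0.004   0.0012  0.0184] [-0.03 -0.1  -0.  ]
8 [-0.0058  0.0017  0.0244] [-0.04  -0.134 -0.   ]
10 [-0.0077  0.0023  0.0304] [-0.05  -0.167 -0.   ]
12.5 [-0.0104  0.0031  0.0377] [-0.063 -0.209 -0.   ]
15 [-0.0134  0.0041  0.045 ] [-0.076 -0.251 -0.   ]
17.5 [-0.0168  0.0051  0.052 ] [-0.088 -0.292 -0.   ]
20 [-0.0204  0.0062  0.0589] [-0.101 -0.334 -0.   ]
```

Request:
{"method": "carry_out", "body": {
  "steps": [
    {"tx":-0.0005,"ty":0.0002,"tz":0.0031,"ax":-0.005,"ay":-0.017,"az":0,"hand":1},
    {"tx":-0.0011,"ty":0.0003,"tz":0.0062,"ax":-0.01,"ay":-0.033,"az":0,"hand":1},
    {"tx":-0.0025,"ty":0.0007,"tz":0.0123,"ax":-0.02,"ay":-0.067,"az":0,"hand":1},
    {"tx":-0.004,"ty":0.0012,"tz":0.0184,"ax":-0.03,"ay":-0.1,"az":0,"hand":1},
    {"tx":-0.0058,"ty":0.0017,"tz":0.0244,"ax":-0.04,"ay":-0.134,"az":0,"hand":1},
    {"tx":-0.0077,"ty":0.0023,"tz":0.0304,"ax":-0.05,"ay":-0.167,"az":0,"hand":1},
    {"tx":-0.0104,"ty":0.0031,"tz":0.0377,"ax":-0.063,"ay":-0.209,"az":0,"hand":1},
    {"tx":-0.0134,"ty":0.0041,"tz":0.045,"ax":-0.076,"ay":-0.251,"az":0,"hand":1},
    {"tx":-0.0168,"ty":0.0051,"tz":0.052,"ax":-0.088,"ay":-0.292,"az":0,"hand":1},
    {"tx":-0.0204,"ty":0.0062,"tz":0.0589,"ax":-0.101,"ay":-0.334,"az":0,"hand":1}
  ]
}}

```text
time: 13.6
ee_pos: [0.5449, -0.0087, 0.2048]
eef_rot: [179.8, 0.0, 73.2]
wrist_force: [-3.9, 0.6, -6.0]
opening: 0.094
finger_force: 58.8
```

```bash
python3 - <<'E'
from arc import *
s=ctrl.read_state(); print(np.round(s['q'],1),np.round(s['eef_rot'],2),np.round(s['moment'],2))
g=np.array(s['ee_pos'])-.008*R.from_euler('xyz',s['eef_rot'],degrees=True).as_matrix()[:,2]
v=g-H; print('lid est',np.degrees(np.arctan2(v[2],v@xt))-np.degrees(np.arctan2(38,182)), np.hypot(v[2],v@xt))
p0=np.array([.566,-.015,.145]); p0=p0+pose(p0,0,20)[0]
for a in np.linspace(22.5,45,10): d,w=pose(p0,20,a); print(a,np.round(d,4),np.round(w,3))
E
```

```text
[-4.500e+00 -3.700e+00  8.330e+01 -1.000e-01  1.002e+02  1.230e+01] [1.7983e+02 3.0000e-02 7.3210e+01] [0.09 0.55 0.07]
lid est 20.168257384194067 0.18478549406122746
22.5 [-0.0039  0.0012  0.0068] [-0.013 -0.042 -0.   ]
25.0 [-0.008   0.0024  0.0134] [-0.025 -0.084 -0.   ]
27.5 [-0.0125  0.0038  0.0198] [-0.038 -0.125 -0.   ]
30.0 [-0.0171  0.0052  0.026 ] [-0.05  -0.167 -0.   ]
32.5 [-0.0221  0.0067  0.032 ] [-0.063 -0.209 -0.   ]
35.0 [-0.0273  0.0082  0.0378] [-0.076 -0.251 -0.   ]
37.5 [-0.0327  0.0099  0.0433] [-0.088 -0.292 -0.   ]
40.0 [-0.0384  0.0116  0.0486] [-0.101 -0.334 -0.   ]
42.5 [-0.0442  0.0134  0.0536] [-0.114 -0.376 -0.   ]
45.0 [-0.0503  0.0152  0.0583] [-0.126 -0.418 -0.   ]
```

Lid lifted to about 20° with low forces (-3.9 N, -6 N). Continuing along the arc to 45°.

Request:
{"method": "carry_out", "body": {
  "steps": [
    {"tx":-0.0039,"ty":0.0012,"tz":0.0068,"ax":-0.013,"ay":-0.042,"az":0,"hand":1},
    {"tx":-0.008,"ty":0.0024,"tz":0.0134,"ax":-0.025,"ay":-0.084,"az":0,"hand":1},
    {"tx":-0.0125,"ty":0.0038,"tz":0.0198,"ax":-0.038,"ay":-0.125,"az":0,"hand":1},
    {"tx":-0.0171,"ty":0.0052,"tz":0.026,"ax":-0.05,"ay":-0.167,"az":0,"hand":1},
    {"tx":-0.0221,"ty":0.0067,"tz":0.032,"ax":-0.063,"ay":-0.209,"az":0,"hand":1},
    {"tx":-0.0273,"ty":0.0082,"tz":0.0378,"ax":-0.076,"ay":-0.251,"az":0,"hand":1},
    {"tx":-0.0327,"ty":0.0099,"tz":0.0433,"ax":-0.088,"ay":-0.292,"az":0,"hand":1},
    {"tx":-0.0384,"ty":0.0116,"tz":0.0486,"ax":-0.101,"ay":-0.334,"az":0,"hand":1},
    {"tx":-0.0442,"ty":0.0134,"tz":0.0536,"ax":-0.114,"ay":-0.376,"az":0,"hand":1},
    {"tx":-0.0503,"ty":0.0152,"tz":0.0583,"ax":-0.126,"ay":-0.418,"az":0,"hand":1}
  ]
}}

```text
time: 14.85
ee_pos: [0.4943, 0.0059, 0.2632]
eef_rot: [154.8, 0.0, 73.1]
wrist_force: [-2.2, -2.6, -5.8]
opening: 0.089
finger_force: 58.9
```

```bash
cat > ang.py <<'E'
from arc import *
s=ctrl.read_state(); print(np.round(s['q'],1),np.round(s['ee_pos'],4),np.round(s['eef_rot'],2),np.round(s['wrist_force'],1))
g=np.array(s['ee_pos'])-.008*R.from_euler('xyz',s['eef_rot'],degrees=True).as_matrix()[:,2]
v=g-H; print('lid est',np.degrees(np.arctan2(v[2],v@xt))-np.degrees(np.arctan2(38,182)), np.hypot(v[2],v@xt))
for c in ('scene','side'):
    pic,W=cloud(c); cv2.imwrite(f'pics/{c}_end{int(s["time"]*10)}.png',pic)
    r=finder.outline_of(c,'lid')
    if not r: print(c,'none'); continue
    m=cv2.erode(r[0]['mask'].astype(np.uint8),np.ones((5,5)))>0
    P=W[m]; P=P[~np.isnan(P[:,0])]
    best=None; rng=np.random.default_rng(0)
    for _ in range(400):
        a,b,e=P[rng.choice(len(P),3)]; n=np.cross(b-a,e-a); L=np.linalg.norm(n)
        if L<1e-4: continue
        k=abs((P-a)@(n/L))<.004
        if best is None or k.sum()>best.sum(): best=k
    Q=P[best]; n=np.linalg.svd(Q-Q.mean(0))[2][2] if len(Q)<4000 else np.linalg.svd((Q-Q.mean(0))[::4],full_matrices=False)[2][2]
    n*=np.sign(n[2]); print(c,r[0]['p'],len(P),best.sum(),'n',np.round(n,3),'angle',np.degrees(np.arctan2(-(n@xt),n[2])))
E
python3 ang.py; python3 - <<'E'
from arc import *
p0=np.array([.566,-.015,.145]); p0=p0+pose(p0,0,45)[0]
for a in np.linspace(46,50,5): d,w=pose(p0,45,a); print(a,np.round(d,4),np.round(w,3))
E
```

```text
[  2.  -32.2 103.3  -8.   84.9  17.9] [0.4943 0.0059 0.2632] [1.5479e+02 5.0000e-02 7.3150e+01] [-2.2 -2.6 -5.8]
lid est 45.2549985758516 0.18528984414765381
scene 0.6 378 328 n [-0.631  0.183  0.754] angle 41.06406517833002
side 0.7 5133 4869 n [-0.678  0.195  0.708] angle 44.906432825085425
46.0 [-0.0025  0.0007  0.0018] [-0.005 -0.017 -0.   ]
47.0 [-0.005   0.0015  0.0036] [-0.01  -0.033 -0.   ]
48.0 [-0.0075  0.0023  0.0053] [-0.015 -0.05  -0.   ]
49.0 [-0.0101  0.0031  0.007 ] [-0.02  -0.067 -0.   ]
50.0 [-0.0127  0.0038  0.0086] [-0.025 -0.084 -0.   ]
```

The side camera fits a plane to the lid at 44.9° from 4869 points, and the arm's own estimate is 45.3°. Now the last 5°.

Request:
{"method": "carry_out", "body": {
  "steps": [
    {"tx":-0.0025,"ty":0.0007,"tz":0.0018,"ax":-0.005,"ay":-0.017,"az":0,"hand":1},
    {"tx":-0.005,"ty":0.0015,"tz":0.0036,"ax":-0.01,"ay":-0.033,"az":0,"hand":1},
    {"tx":-0.0075,"ty":0.0023,"tz":0.0053,"ax":-0.015,"ay":-0.05,"az":0,"hand":1},
    {"tx":-0.0101,"ty":0.0031,"tz":0.007,"ax":-0.02,"ay":-0.067,"az":0,"hand":1},
    {"tx":-0.0127,"ty":0.0038,"tz":0.0086,"ax":-0.025,"ay":-0.084,"az":0,"hand":1},
    {"tx":-0.0127,"ty":0.0038,"tz":0.0086,"ax":-0.025,"ay":-0.084,"az":0,"hand":1},
    {"tx":-0.0127,"ty":0.0038,"tz":0.0086,"ax":-0.025,"ay":-0.084,"az":0,"hand":1},
    {"tx":-0.0127,"ty":0.0038,"tz":0.0086,"ax":-0.025,"ay":-0.084,"az":0,"hand":1},
    {"tx":-0.0127,"ty":0.0038,"tz":0.0086,"ax":-0.025,"ay":-0.084,"az":0,"hand":1},
    {"tx":-0.0127,"ty":0.0038,"tz":0.0086,"ax":-0.025,"ay":-0.084,"az":0,"hand":1}
  ]
}}

```text
time: 16.3
ee_pos: [0.4824, 0.0094, 0.2714]
eef_rot: [149.9, 0.1, 73.1]
wrist_force: [-2.3, -5.6, -4.6]
opening: 0.091
finger_force: 59.6
```

```bash
python3 ang.py; cd pics; python3 -c "
import cv2,glob,numpy as np
a=sorted(glob.glob('scene_end*'))[-1];b=sorted(glob.glob('side_end*'))[-1]
cv2.imwrite('final.png',np.vstack([cv2.imread(a)[80:380,100:580],cv2.imread(b)[80:380,100:580]]))"
```

```text
[  4.2 -38.  107.4 -10.5  82.3  19.8] [0.4824 0.0094 0.2714] [1.4992e+02 7.0000e-02 7.3120e+01] [-2.3 -5.6 -4.6]
lid est 49.94757479581111 0.18538498418904312
scene 0.59 63 60 n [-0.499  0.138  0.855] angle 31.18373024710458
side 0.67 4722 4546 n [-0.729  0.21   0.651] angle 49.355585723722676
```

View pics/final.png

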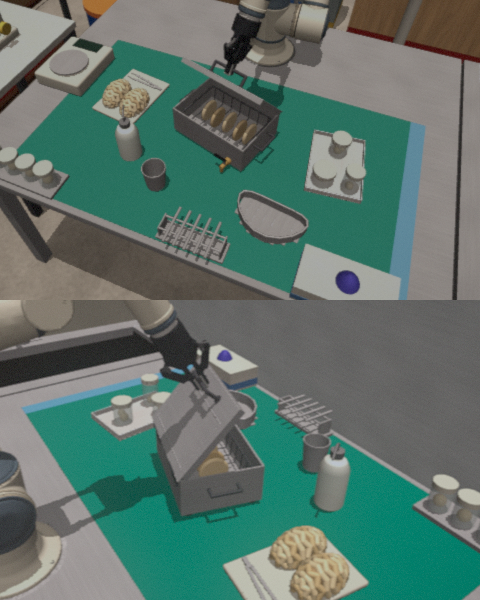

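The lid is open at about 50° (49.9° from the arm, 49.4° from the side camera) with the bar held. The pot is upright in the tray and everything else is where it was.

```bash
python3 -c "
from cell import ctrl
print(ctrl.sign_off())"
```

```text
the job is handed in; nothing more can be done
None
```

The pot stands upright in the tray with the other two. The gripper is holding the lid open at about 50° (49.9° by the arm, 49.4° by the side camera), and I handed the job in at about 16 s.

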